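Blow out the combustion tube with the two-stage air duster

TASK

Blow the dust out of the ceramic combustion tube on the support stand: take the cordless air duster off its mat by handle and trigger with a light grip, put its nozzle just inside the tube's raised end, in line with the tube, blow on the gentle first stage for about a second, then squeeze past the pressure point and hold full blast for about two seconds. Ease back to the first stage before you draw the nozzle out, because full blast anywhere but at the tube's mouth would scatter the samples, then lay the duster back on its side on the mat and let go of the trigger. Do not knock the brittle tube hard, and leave everything else where it stands.

Things in the scene. Friction and masses are not known exactly. Their poses are not given: they have to be found in the camera images.
- duster: Cordless pistol-shaped air duster, 0.41 kg, 208 mm long, lying on its side on the mat. Origin: mid-thickness of the handle (28 mm above what it lies on), level with the trigger's middle; it balances within 10 mm of there. +x: the way the nozzle points; +y: along the handle to the battery foot; +z: up as it lies. Fingers close along x, one before the trigger, one behind the handle.
- handle (a point): Same point and axes as duster. Black handle 36 mm deep (x = -18 to 18 mm), 30 mm thick, free from y = -24 to 70 mm. Grey round housing 56 mm across: axis at y = -52 mm, x = -58 to 66 mm; then a black cone to x = 96 mm and a metal nozzle pipe 12 mm across to x = 152 mm. Grey battery foot 74 x 30 x 56 mm at y = 71 to 101 mm.
- nozzle_tip (a point): The open end of the nozzle pipe, at x = 152, y = -52, z = 0 mm in the duster's frame. Axes as the duster.
- trigger_face (a point): Middle of the dark trigger's flat front face, 38 mm ahead of the duster's origin along x when let go. Axes as the duster. The face is 44 mm long (along y), 18 mm thick (z). From the back of the handle to this face: 56 mm let go, 49 mm at the pressure point (first stage in), 43 mm fully squeezed.
- first_stage (a joint): Travel of the trigger's light first stage, m: 0 let go, 0.007 at the pressure point. Straight slide towards the handle; spring 4 N rising to 7 N. Springs back when let go. Gentle blow.
- second_stage (a joint): Further travel of the trigger past the pressure point, m: 0 up to there, 0.006 fully squeezed; full blast from 0.004. Yields only at 30 N of finger force, 34 N at the end: gripped with 8 to 27 N the trigger stays at the pressure point and the duster can be carried so. Below 30 N it springs back to the pressure point.
- mat: Light grey bench mat 280 x 250 x 4 mm on which the duster starts and ends. Fixed. Origin: centre of its underside, x along its 280 mm side, z up.
- tube: White ceramic tube, 190 mm long, 44 mm outside, 34 mm bore, open right through, clamped at its middle on the stand, sloping 35 degrees from level, lower end over a steel dust tray. Fixed. Origin: centre of its raised mouth, 190 mm above the bench; +x: along the axis, down the slope into the tube; +y level, away from the stand's rod; z square to both, upward.
- stand: Support stand, fixed: grey base 170 x 150 x 12 mm, steel rod 12 mm thick, 250 mm high at y = -58 mm (the tube's axis at y = 30 mm), clamp 135 mm up, dust tray 115 x 150 x 35 mm at its +x end. Origin: on the bench; x: the level way in which the tube slopes down; z up.
- reagent_bottle: Bystander: amber bottle with black cap, 62 mm across, 125 mm high. Origin: centre of its underside.
- wide_jar: Bystander: white jar with lid, 68 mm across, 80 mm high. Origin: centre of its underside.
- sample_jar: Bystander: glass jar with dark lid, 52 mm across, 70 mm high. Origin: centre of its underside.
- beaker: Bystander: white open beaker, 68 mm across, 85 mm high. Origin: centre of its underside.
- crucible_tray: Bystander: aluminium tray 110 x 160 mm with small white crucibles, 32 mm high. Origin: centre of its underside.
- tongs: Bystander: steel crucible tongs, 230 mm long, lying flat, 12 mm high. Origin: at their pivot, on the bench.
- brush: Bystander: brush 190 mm long, lying flat. Origin: under its middle.

How it is judged:
By the outcome, as a careful person would: the job done as asked, in the order asked, and still so for the second after the job is handed in, with the robot touching nothing.
It also fails if it takes over 64 s, if anything falls off the work surface, if the arm or the gripper's body presses on something with over 40 N, if the wrist force passes 120 N, or if a joint passes its speed limit or range.

ROBOT

A 6-joint arm with a two-finger parallel gripper is mounted at the origin on the work surface. World frame = base frame: x ahead of the robot, y to its left, z up, the work surface at z = 0. Lengths are in m, angles in rad, forces in N, time in s.
With the tool pointing down it reaches from about 0.4 to 0.825 m from the base axis. Payload 7 kg.
Tool frame: the origin (TCP) lies at the very end of the fingers, on their centre line; the grasp point (between the pads) lies 19 mm behind it; x points along the fingers, y is the direction in which the jaws open and shut, and the axes are right-handed (so a half turn about x gives the same grasp; the last joint's range is limited). The gripper opens to 88 mm and grips with 3 to 60 N. Pads are 19 mm wide; open, the fingers measure 130 mm over their backs; the gripper's body (78 mm by 193 mm) begins 47 mm behind the grasp point.
Start: joints at [1.425, 0.359, 0.012, 0, -1.224, -0.288], TCP at [0.284, 0.612, 0.227] pointing down, gripper open.
Joint ranges: [-3.07, 3.07], [-1.43, 2.12], [-1.02, 1.25], [-3.03, 1.67], [-3.05, -0], [-3.03, 3.03]. Speed limits (rad/s): [2.39, 2.39, 3.01, 3.14, 3.14, 3.14].

INTERFACE

Orientations are given as [roll, pitch, yaw] about the fixed x, y, z axes, in that order (R = Rz(yaw) Ry(pitch) Rx(roll)).
In Python, from station import arm, cams gives the robot as it stands. The module is installed in compiled form; this text tells all that it offers.
- The arm moves only by the tool carry_out, never from a script. Its argument "deltas" is a list of rows, each a list of 6 numbers: the shift along the tool's x, y, z in units of 0.04 m (1.0 is 0.04 m), then the turn, a rotation vector about the tool's x, y, z in units of 4 degrees (1.0 is 4 degrees). In form: [[tx, ty, tz, ax, ay, az], ...]. A call has 1 to 5 rows; each row shifts and turns the pose as measured when the row begins, along the tool's axes as they then stand; what a row does not reach is not made up. A row lasts 1/10 s, in which the tool goes at most 50 mm and 8.59 degrees, less where a joint would pass 70% of its speed; a pose out of reach is approached as far as the arm can. A call with a number of a shift or a turn outside -1 to 1 is refused whole. A call with a gripper value outside its range is refused whole. "hand" is the closure, from 0 (fully open) to 1 (shut), set as the call begins (left out, the last holds). The fingers move at their own pace and stop on an object; "newtons" is the grip in N (left out, the last holds). Time passes only in rows, so rows that do not move let the fingers close. It gives the time, the measured TCP pose, the force and the opening at its end, in the units of the state.
- arm.get_state(): the state, without advancing time (a new reading comes with each control period).
- cams.grab_frame(name): name is "scene" or "top" or "wrist"; returns a dict with "pixels" (480x640x3 uint8, red, green, blue), "fx", "fy", "cx", "cy" (pixels), "k1" (the pictures are not rectified: a ray, as slopes to the right and down, at radius r is drawn at 1 + k1 r^2 times it, then the intrinsics apply), "T" (4x4, takes a point from camera to world coordinates); the wrist camera has in their place "hand_eye" (4x4, takes a point from camera to tool coordinates, whose origin is the TCP and whose axes are the tool frame's). Camera axes: x right, y up, looking along -z (the intrinsics and any distortion apply to the point x, -y, -z); pixel columns grow to the right and rows downward; lengths in m; the calibration is good to about 2 mm. A picture is of the moment at which its call begins: read the wrist's pose just before it. There is no depth.
- arm.job_done(): hands the job in, once; it reports no verdict.
The state is a dict: "t": time; "q": joint angles; "qd": joint speeds; "joint_efforts": joint torques, N m; "eef_pos": TCP position; "ee_rot": TCP orientation; "force": force on the tool from outside, world axes, zero at the start; "moment": the same for the moment, N m; "width": finger opening in m.
Only numpy, scipy, OpenCV 4.12 (cv2) and the standard library are available. Lean on these libraries where they do the work, as an engineer would, in place of code of your own. Each camera call takes 0.05 s, during which the arm holds its last target.

## Working session

There is one attempt and no reset: what is moved stays moved. The work goes in short steps, Python scripts to look and compute and a tool call to move; the robot and the scene stay as the last step left them, time stands still between calls to the robot, and variables do not carry over. Pictures are saved under pics/ and viewed, and the job is handed in when it is done.

Besides the shell and the picture viewer there is one more tool, called after "Emit:" by a JSON object that holds its "op" and its "data". carry_out: Moves the arm, as the interface text tells. Shifts and turns lie within -1 to 1; 1 stands for 0.04 m of shift or 4 degrees of turn. Its arguments: {"type":"object","properties":{"deltas":{"type":"array","items":{"type":"array","items":{"type":"number","minimum":-1,"maximum":1}}},"hand":{"type":"number"},"newtons":{"type":"number"}},"required":["deltas"]}

```bash
mkdir -p pics; ls; python3 - <<'E'
from station import arm,cams
import cv2,numpy as np
s=arm.get_state();print(s)
for n in ["scene","top","wrist"]:
    f=cams.grab_frame(n)
    cv2.imwrite(f"pics/{n}0.png",f["pixels"][:,:,::-1])
    print(n,{k:(v if np.isscalar(v) else np.round(v,4).tolist()) for k,v in f.items() if k!="pixels"})
E
```

```text
pics
{'t': 0.0, 'q': array([ 1.42508434e+00,  3.59350642e-01,  1.10602984e-02, -3.83974039e-04,
       -1.22413003e+00, -2.88110853e-01]), 'qd': array([ 6.95273786e-05, -4.66546807e-04, -1.27713295e-03,  4.51239270e-04,
       -1.45015465e-03, -7.41709913e-04]), 'joint_efforts': array([-3.95219777e-04, -5.82717597e+01,  2.93045783e+01,  6.99737549e+00,
        6.94096714e-03, -1.48094314e-04]), 'eef_pos': array([0.28352943, 0.61200574, 0.22564068]), 'ee_rot': array([ 1.64022921,  1.56913264, -1.93531704]), 'force': array([0.09582252, 0.51253592, 0.73913192]), 'moment': array([-0.00577616,  0.0797528 ,  0.00018919]), 'width': 0.08759350024265956}
scene {'fx': 470.7044405727063, 'fy': 470.7044405727063, 'cx': 308.80511126346914, 'cy': 241.34615366154355, 'k1': -0.06208819530954844, 'T': [[0.3498, -0.6113, 0.7099, 1.3135], [0.9368, 0.2187, -0.2732, -0.3316], [0.0118, 0.7606, 0.6491, 0.8825], [0.0, 0.0, 0.0, 1.0]]}
top {'fx': 468.0770266899207, 'fy': 468.0770266899207, 'cx': 323.11216097996265, 'cy': 236.45615174227729, 'k1': -0.06927279862288674, 'T': [[0.0758, 0.976, -0.2039, 0.2679], [-0.9971, 0.0739, -0.017, -0.0358], [-0.0015, 0.2046, 0.9788, 1.3154], [0.0, 0.0, 0.0, 1.0]]}
wrist {'fx': 342.6646115020672, 'fy': 342.6646115020672, 'cx': 317.6383238189361, 'cy': 236.64242817298677, 'k1': -0.018176925443099345, 'hand_eye': [[-0.0004, 0.2744, -0.9616, -0.1592], [1.0, -0.0007, -0.0006, 0.0007], [-0.0008, -0.9616, -0.2744, -0.0748], [0.0, 0.0, 0.0, 1.0]]}
```

View pics/scene0.png

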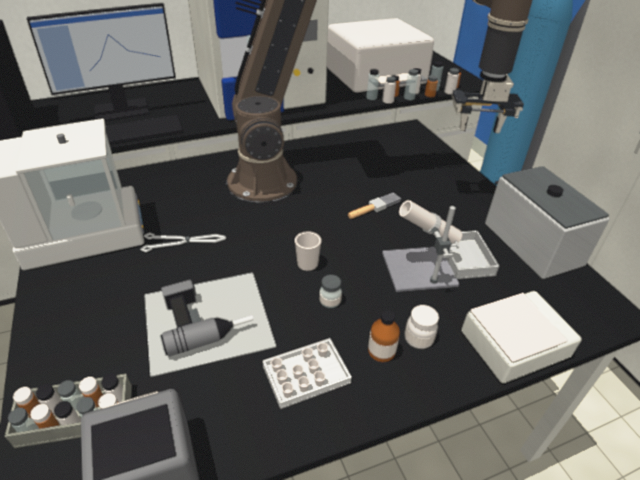

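View pics/top0.png

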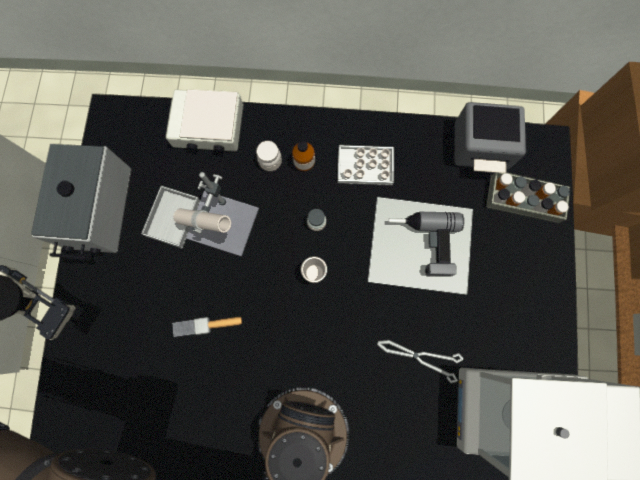

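View pics/wrist0.png

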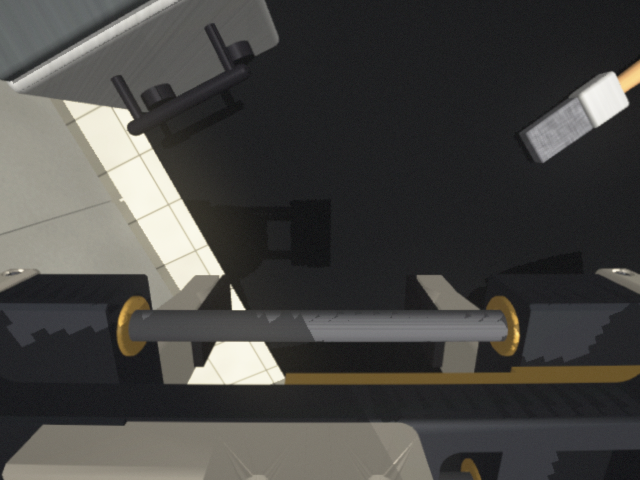

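The top view shows the duster at about (430,235), nozzle tip (388,220) pointing left (+y). The tube mouth is at (224,223), with the tube sloping down left to about (177,213). I'll zoom in next.

```bash
cat > h.py <<'E'
import numpy as np,cv2
from scipy.spatial.transform import Rotation as R
def rays(f,uv,T=None):
    uv=np.atleast_2d(np.asarray(uv,float)); T=f["T"] if T is None else T
    K=np.array([[f["fx"],0,f["cx"]],[0,f["fy"],f["cy"]],[0,0,1]])
    p=cv2.undistortPoints(uv.reshape(-1,1,2),K,np.array([f["k1"],0,0,0.])).reshape(-1,2)
    d=np.c_[p[:,0],-p[:,1],-np.ones(len(p))]@T[:3,:3].T
    return T[:3,3],d
def onz(f,uv,z,T=None):
    o,d=rays(f,uv,T); return o+d*((z-o[2])/d[:,2])[:,None]
def proj(f,P,T=None):
    T=f["T"] if T is None else T
    c=(np.atleast_2d(P)-T[:3,3])@T[:3,:3]
    x=c[:,0]/-c[:,2]; y=-c[:,1]/-c[:,2]; r=1+f["k1"]*(x*x+y*y)
    return np.c_[f["fx"]*x*r+f["cx"],f["fy"]*y*r+f["cy"]]
def tri(fs,uvs):
    A=np.zeros((3,3));b=np.zeros(3)
    for (f,T),uv in zip(fs,uvs):
        o,d=rays(f,uv,T);d=d[0]/np.linalg.norm(d[0]);M=np.eye(3)-np.outer(d,d);A+=M;b+=M@o
    return np.linalg.solve(A,b)
def wT(s,f):
    T=np.eye(4);T[:3,:3]=R.from_euler('xyz',s["ee_rot"]).as_matrix();T[:3,3]=s["eef_pos"];return T@f["hand_eye"]
E
python3 - <<'E'
import cv2
a=cv2.imread('pics/top0.png');cv2.imwrite('pics/t1.png',cv2.resize(a[180:310,350:490],None,fx=5,fy=5,interpolation=cv2.INTER_CUBIC)[:600])
cv2.imwrite('pics/t2.png',cv2.resize(a[160:270,130:270],None,fx=5,fy=5,interpolation=cv2.INTER_CUBIC))
a=cv2.imread('pics/scene0.png');cv2.imwrite('pics/s2.png',cv2.resize(a[185:300,370:510],None,fx=5,fy=5,interpolation=cv2.INTER_CUBIC))
E
```

```text
(no output)
```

View pics/t1.png

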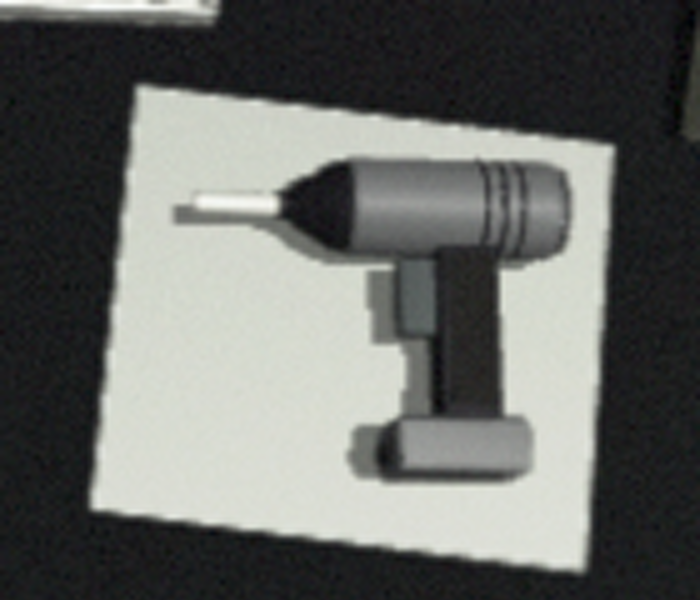

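View pics/t2.png

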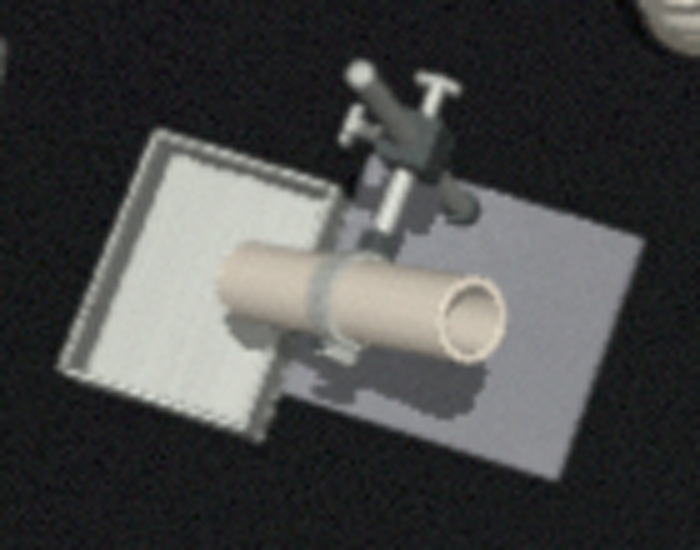

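View pics/s2.png

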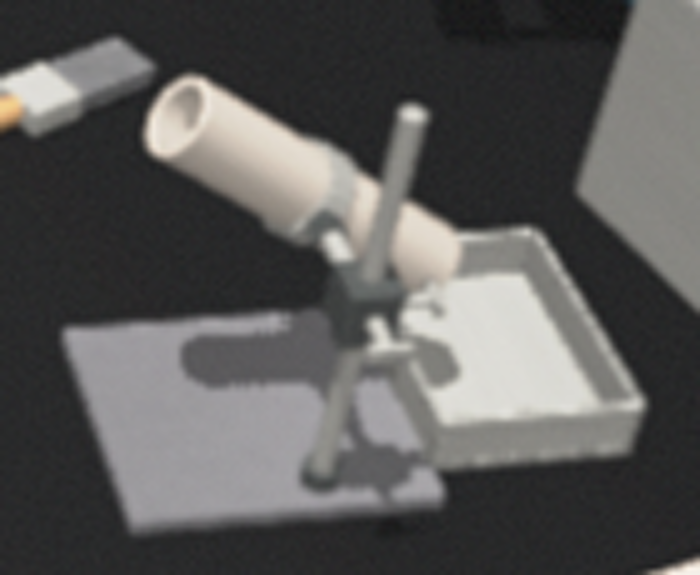

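```bash
python3 - <<'E'
from h import *
from station import cams
t=cams.grab_frame("top");s=cams.grab_frame("scene")
g=lambda p,o:(np.atleast_2d(p)+.5)/5-.5+o
o1=np.array([350,180]);o2=np.array([130,160]);o3=np.array([370,185])
P=onz(t,g([[193,203],[571,209]],o1),.032);print("tip,back",P);d=P[0]-P[1];print("len",np.hypot(*d[:2]),"yaw",np.degrees(np.arctan2(d[1],d[0])))
print("handle mid",onz(t,g([[440,330],[500,330],[436,295],[400,295]],o1),.047))
print("foot l/r/bot",onz(t,g([[463,418],[463,478]],o1),.06))
print("mat corners",onz(t,g([[137,87],[613,146],[587,573],[91,510]],o1),.004))
print("mouth z.19",onz(t,g([472,320],o2),.19), "tri",tri([(t,None),(s,None)],[g([472,320],o2),g([178,116],o3)]))
print("base",onz(t,g([[643,240],[558,480]],o2),.012), onz(s,g([[68,330],[135,530],[442,505]],o3),.012))
print("tray",onz(t,g([[158,130],[62,370],[262,437],[340,186]],o2),.035))
print("rodtop",onz(t,g([361,73],o2),.25),onz(s,g([412,113],o3),.25))
E
```

```text
tip,back [[ 0.59587012 -0.19336775  0.032     ]
 [ 0.60885745 -0.40826644  0.032     ]]
len 0.21529077251949016 yaw 93.45844680517602
handle mid [[ 0.53022716 -0.33175381  0.047     ]
 [ 0.53273579 -0.36518455  0.047     ]
 [ 0.54984937 -0.32900458  0.047     ]
 [ 0.54833202 -0.3089299   0.047     ]]
foot l/r/bot [[ 0.47974133 -0.34261365  0.06      ]
 [ 0.44691734 -0.34347225  0.06      ]]
mat corners [[ 0.67015829 -0.16092779  0.004     ]
 [ 0.6561104  -0.44068868  0.004     ]
 [ 0.40627396 -0.42884676  0.004     ]
 [ 0.42134931 -0.14807126  0.004     ]]
mouth z.19 [[0.51620045 0.23116729 0.19      ]] tri [0.51624569 0.23121372 0.18978604]
base [[0.61008443 0.18010058 0.012     ]
 [0.46673549 0.21353514 0.012     ]] [[0.46897323 0.21681993 0.012     ]
 [0.61838696 0.17808019 0.012     ]
 [0.65776005 0.33762219 0.012     ]]
tray [[0.64889805 0.46408711 0.035     ]
 [0.50410851 0.49804066 0.035     ]
 [0.4746542  0.37815096 0.035     ]
 [0.62307322 0.3533828  0.035     ]]
rodtop [[0.62041242 0.28547997 0.25      ]] [[0.61942887 0.28580314 0.25      ]]
```

```bash
cat >> h.py <<'E'
def Rd(yaw,pitch=0):  # duster frame matrix: x_d = heading, pitched down
    a=np.radians(yaw);p=np.radians(pitch)
    x=np.array([np.cos(p)*np.cos(a),np.cos(p)*np.sin(a),-np.sin(p)]);y=np.array([-np.sin(a),np.cos(a),0]);return np.c_[x,y,np.cross(x,y)]
def Rt(Rdm,sg):  # tool from duster; tool x=-z_d, tool y=sg*x_d
    x=-Rdm[:,2];y=sg*Rdm[:,0];return np.c_[x,y,np.cross(x,y)]
def plan(s,p,Rtool,n=1,show=True):
    R0=R.from_euler('xyz',s["ee_rot"]);Rg=R.from_matrix(Rtool)
    rv=(R0.inv()*Rg).as_rotvec();dp=np.asarray(p)-s["eef_pos"]
    print("dist mm",np.linalg.norm(dp)*1e3,"ang",np.degrees(np.linalg.norm(rv)))
    for i in range(n):
        Ri=R0*R.from_rotvec(rv*i/n)
        t=Ri.inv().apply(dp/n)/.04; print(np.round(np.r_[t,np.degrees(rv)/n/4],3).tolist())
E
python3 - <<'E'
from h import *
from station import arm
s=arm.get_state();M=R.from_euler('xyz',s["ee_rot"]).as_matrix();print(M.round(3))
for sg in(1,-1): plan(s,[.5526,-.3402,.013],Rt(Rd(93.5),sg)); plan(s,[.4367,.1264,.2504],Rt(Rd(76.2,35),sg))
E
```

```text
[[-0.    -0.42  -0.907]
 [-0.001 -0.907  0.42 ]
 [-1.     0.001 -0.   ]]
dist mm 1012.3887440886222 ang 151.6419297016535
[5.344, 18.775, -16.11, 37.91, -0.015, -0.002]
dist mm 509.9700470870545 ang 169.45483454074278
[-0.599, 9.413, -8.577, 40.391, 12.718, -1.232]
dist mm 1012.3887440886222 ang 28.35810633122106
[5.344, 18.775, -16.11, -7.09, 0.001, -0.011]
dist mm 509.9700470870545 ang 36.61080178709175
[-0.599, 9.413, -8.577, -2.678, 0.844, 8.711]
```

Emit:
{"op": "carry_out", "data": {"deltas": [[-1,0,0,0,0,0],[-1,0,0,0,0,0],[-1,0,0,0,0,0],[-1,0,0,0,0,0]], "hand": 0, "newtons": 20}}

```text
t: 0.65
eef_pos: [0.2826, 0.6097, 0.3824]
ee_rot: [1.7, 1.554, -1.876]
force: [0.2, 1.1, 0.4]
width: 0.0877
```

```bash
python3 - <<'E'
from h import *
from station import arm
s=arm.get_state();print(s['t'],s['eef_pos'])
plan(s,[.5526,-.3402,.25],Rt(Rd(93.5),-1),25)
E
```

```text
0.65 [0.28256089 0.60970438 0.38244628]
dist mm 996.3841978236325 ang 28.4038020652961
[0.146, 0.746, -0.644, -0.284, 0.001, -0.009]
[0.146, 0.758, -0.63, -0.284, 0.001, -0.009]
[0.145, 0.771, -0.614, -0.284, 0.001, -0.009]
[0.145, 0.783, -0.599, -0.284, 0.001, -0.009]
[0.144, 0.795, -0.583, -0.284, 0.001, -0.009]
[0.144, 0.806, -0.567, -0.284, 0.001, -0.009]
[0.143, 0.818, -0.551, -0.284, 0.001, -0.009]
[0.143, 0.828, -0.535, -0.284, 0.001, -0.009]
[0.142, 0.839, -0.518, -0.284, 0.001, -0.009]
[0.142, 0.849, -0.502, -0.284, 0.001, -0.009]
[0.141, 0.859, -0.485, -0.284, 0.001, -0.009]
[0.141, 0.869, -0.468, -0.284, 0.001, -0.009]
[0.14, 0.878, -0.45, -0.284, 0.001, -0.009]
[0.14, 0.887, -0.433, -0.284, 0.001, -0.009]
[0.139, 0.895, -0.415, -0.284, 0.001, -0.009]
[0.138, 0.903, -0.397, -0.284, 0.001, -0.009]
[0.138, 0.911, -0.379, -0.284, 0.001, -0.009]
[0.137, 0.918, -0.361, -0.284, 0.001, -0.009]
[0.137, 0.925, -0.343, -0.284, 0.001, -0.009]
[0.136, 0.932, -0.325, -0.284, 0.001, -0.009]
[0.135, 0.939, -0.306, -0.284, 0.001, -0.009]
[0.135, 0.944, -0.287, -0.284, 0.001, -0.009]
[0.134, 0.95, -0.269, -0.284, 0.001, -0.009]
[0.134, 0.955, -0.25, -0.284, 0.001, -0.009]
[0.133, 0.96, -0.231, -0.284, 0.001, -0.009]
```

Emit:
{"op": "carry_out", "data": {"deltas": [[0,0.75,-0.64,-0.3,0,0],[0,0.76,-0.63,-0.3,0,0],[0,0.77,-0.61,-0.3,0,0],[0,0.78,-0.6,-0.3,0,0],[0,0.8,-0.58,-0.3,0,0]]}}

```text
t: 1.15
eef_pos: [0.3379, 0.4204, 0.3891]
ee_rot: [1.665, 1.564, -1.798]
force: [0.2, 0.9, 1.1]
width: 0.0876
```

Emit:
{"op": "carry_out", "data": {"deltas": [[0,0.8,-0.57,-0.3,0,0],[0,0.82,-0.55,-0.3,0,0],[0,0.83,-0.53,-0.3,0,0],[0,0.84,-0.52,-0.3,0,0],[0,0.85,-0.5,-0.3,0,0]]}}

```text
t: 1.65
eef_pos: [0.3955, 0.2231, 0.391]
ee_rot: [1.664, 1.566, -1.688]
force: [0.5, 0.2, -0.2]
width: 0.0874
```

Emit:
{"op": "carry_out", "data": {"deltas": [[0,0.86,-0.48,-0.3,0,0],[0,0.87,-0.47,-0.3,0,0],[0,0.88,-0.45,-0.3,0,0],[0,0.89,-0.43,-0.3,0,0],[0,0.9,-0.41,-0.3,0,0]]}}

```text
t: 2.15
eef_pos: [0.4546, 0.0262, 0.3933]
ee_rot: [2.652, 1.567, -0.588]
force: [1.2, -0.1, -0.6]
width: 0.0879
```

```bash
python3 - <<'E'
from h import *
from station import arm
s=arm.get_state();print(s['t'],s['eef_pos'],s['q'])
plan(s,[.5526,-.3402,.22],Rt(Rd(93.5),-1),12)
E
```

```text
2.15 [0.45463279 0.02616209 0.39328313] [ 0.49495662 -0.08473649 -0.14407     0.00298433 -1.50988345  0.97662477]
dist mm 416.9481945286905 ang 9.176352160711412
[0.363, 0.739, -0.277, -0.191, -0.003, -0.002]
[0.363, 0.742, -0.268, -0.191, -0.003, -0.002]
[0.363, 0.746, -0.258, -0.191, -0.003, -0.002]
[0.362, 0.749, -0.248, -0.191, -0.003, -0.002]
[0.362, 0.753, -0.238, -0.191, -0.003, -0.002]
[0.362, 0.756, -0.228, -0.191, -0.003, -0.002]
[0.362, 0.759, -0.218, -0.191, -0.003, -0.002]
[0.362, 0.762, -0.208, -0.191, -0.003, -0.002]
[0.362, 0.765, -0.198, -0.191, -0.003, -0.002]
[0.361, 0.767, -0.188, -0.191, -0.003, -0.002]
[0.361, 0.77, -0.178, -0.191, -0.003, -0.002]
[0.361, 0.772, -0.167, -0.191, -0.003, -0.002]
```

Emit:
{"op": "carry_out", "data": {"deltas": [[0.36,0.74,-0.28,-0.19,0,0],[0.36,0.74,-0.27,-0.19,0,0],[0.36,0.75,-0.26,-0.19,0,0],[0.36,0.75,-0.25,-0.19,0,0],[0.36,0.75,-0.24,-0.19,0,0]]}}

```text
t: 2.65
eef_pos: [0.4975, -0.1345, 0.3224]
ee_rot: [-3.113, 1.561, -0.002]
force: [0.6, 0.4, 0.1]
width: 0.0875
```

Emit:
{"op": "carry_out", "data": {"deltas": [[0.36,0.76,-0.23,-0.19,0,0],[0.36,0.76,-0.22,-0.19,0,0],[0.36,0.76,-0.21,-0.19,0,0],[0.36,0.76,-0.2,-0.19,0,0],[0.36,0.77,-0.19,-0.19,0,0]]}}

```text
t: 3.15
eef_pos: [0.54, -0.2942, 0.248]
ee_rot: [3.12, 1.56, 0.017]
force: [0.3, 0.8, 0.5]
width: 0.0876
```

Emit:
{"op": "carry_out", "data": {"deltas": [[0.36,0.77,-0.18,-0.19,0,0],[0.36,0.77,-0.17,-0.19,0,0],[0,0,0,0,0,0],[0,0,0,0,0,0]]}}

```text
t: 3.55
eef_pos: [0.5562, -0.3611, 0.2133]
ee_rot: [-2.79, 1.565, 0.413]
force: [0.1, 0.7, 0.2]
width: 0.0875
```

```bash
python3 - <<'E'
from h import *
from station import arm,cams
import pickle
s=arm.get_state();print(s['t'],s['eef_pos'],s['q'])
plan(s,[.5526,-.3402,.22],Rt(Rd(93.5),-1),1)
f=cams.grab_frame("wrist");cv2.imwrite("pics/w1.png",f["pixels"][:,:,::-1])
pickle.dump((s,f),open("w1.pkl","wb"))
E
```

```text
3.55 [ 0.55615482 -0.36113749  0.21328944] [-0.28454053  0.34545272 -0.03666739 -0.00372391 -1.18455991  1.91823425]
dist mm 22.272111258367207 ang 0.30873757489643494
[-0.167, -0.528, 0.056, 0.006, -0.072, 0.026]
```

View pics/w1.png

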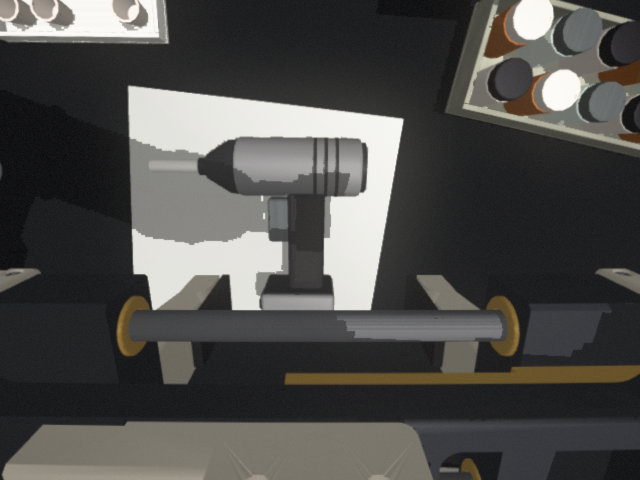

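The wrist view shows the nozzle tip at about (150,165), the housing's rear edge at (367,167), the handle between u=289 and 325, and the trigger front at (268,217).

```bash
python3 - <<'E'
from h import *
import pickle
s,f=pickle.load(open("w1.pkl","rb"));T=wT(s,f)
P=onz(f,[[150,165.5],[367,167]],.032,T);d=P[0]-P[1];print(P,np.linalg.norm(d),np.degrees(np.arctan2(d[1],d[0])))
print(onz(f,[[290,235],[324,235]],.047,T), onz(f,[[268,217]],.041,T))
for yaw in(93.5,92.5):
  D=Rd(yaw)
  for P0 in(P[0],onz(f,[[150,165.5]],.032,T)[0]):
    print("origin",P0-D@[.152,-.052,0])
# reproject expected points
D=Rd(93);o=np.array([.553,-.349,.032])
for n,p in dict(tip=[.152,-.052,0],coneend=[.066,-.052,0],hback=[-.018,.03,.015],hfront=[.018,.03,.015],trig=[.038,0,.009],housb=[-.058,-.052,0],foot=[0,.071,.028]).items(): print(n,proj(f,o+D@p,T).round(1))
g=cv2.imread("pics/w1.png");cv2.imwrite("pics/w1z.png",cv2.resize(g[110:310,120:390],None,fx=2.9,fy=2.9))
E
```

```text
[[ 0.59638709 -0.19459118  0.032     ]
 [ 0.60794433 -0.40715101  0.032     ]] 0.21287379466676387 93.11220604107537
[[ 0.5384658  -0.33579301  0.047     ]
 [ 0.54056478 -0.36927016  0.047     ]] [[ 0.55390471 -0.31287709  0.041     ]]
origin [ 0.55376345 -0.34948219  0.032     ]
origin [ 0.55376345 -0.34948219  0.032     ]
origin [ 0.55106673 -0.34871472  0.032     ]
origin [ 0.55106673 -0.34871472  0.032     ]
tip [[149.9 164.9]]
coneend [[237.3 165.5]]
hback [[322.2 250.9]]
hfront [[286.1 250.6]]
trig [[266.1 219.7]]
housb [[364.  166.8]]
foot [[303.7 294. ]]
```

View pics/w1z.png

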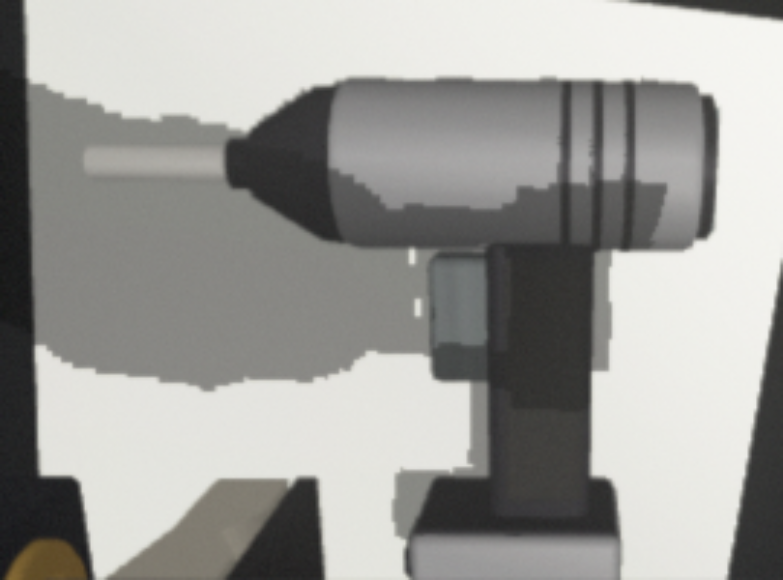

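```bash
python3 - <<'E'
from h import *
from station import arm
s=arm.get_state()
plan(s,[.5526,-.342,.10],Rt(Rd(93.2),-1),4)
E
```

```text
dist mm 114.62954465953378 ang 0.4510166858971891
[0.707, -0.117, 0.017, 0.021, -0.016, 0.008]
[0.707, -0.117, 0.016, 0.021, -0.016, 0.008]
[0.707, -0.117, 0.016, 0.021, -0.016, 0.008]
[0.707, -0.118, 0.015, 0.021, -0.016, 0.008]
```

Emit:
{"op": "carry_out", "data": {"deltas": [[0.7,-0.12,0.02,0.02,-0.02,0.01],[0.7,-0.12,0.02,0.02,-0.02,0.01],[0.7,-0.12,0.02,0.02,-0.02,0.01],[0.7,-0.12,0.02,0.02,-0.02,0.01],[0,0,0,0,0,0]]}}

```text
t: 4.1
eef_pos: [0.5542, -0.3381, 0.1038]
ee_rot: [2.648, 1.562, -0.434]
force: [-0.6, -0.2, 0.6]
width: 0.0876
```

```bash
python3 - <<'E'
from h import *
from station import arm
s=arm.get_state()
plan(s,[.5526,-.342,.013],Rt(Rd(93.2),-1),4)
E
```

```text
dist mm 90.90137509296848 ang 0.5479199130309345
[0.568, 0.021, 0.016, 0.013, -0.028, -0.015]
[0.568, 0.022, 0.015, 0.013, -0.028, -0.015]
[0.568, 0.022, 0.014, 0.013, -0.028, -0.015]
[0.568, 0.023, 0.013, 0.013, -0.028, -0.015]
```

Emit:
{"op": "carry_out", "data": {"deltas": [[0.5,0.03,0.02,0.01,-0.03,-0.01],[0.5,0.03,0.02,0.01,-0.03,-0.01],[0.4,0.02,0.01,0.01,-0.03,-0.01],[0.3,0.02,0.01,0,0,0],[0.2,0,0,0,0,0]]}}

```text
t: 4.6
eef_pos: [0.5589, -0.3425, 0.0356]
ee_rot: [2.597, 1.555, -0.481]
force: [-0.2, 0.6, -0.5]
width: 0.0876
```

```bash
python3 - <<'E'
from h import *
from station import arm
s=arm.get_state();print(s['force'])
plan(s,[.5526,-.342,.013],Rt(Rd(93.2),-1),2)
E
```

```text
[-0.21172752  0.55473469 -0.49673792]
dist mm 23.45834048948937 ang 0.9996917148496482
[0.281, -0.014, 0.082, 0.053, -0.097, -0.058]
[0.282, -0.012, 0.08, 0.053, -0.097, -0.058]
```

Emit:
{"op": "carry_out", "data": {"deltas": [[0,0,0.15,0.06,-0.12,-0.06],[0.2,0,0.08,0.05,-0.1,-0.05],[0.3,0,0,0,0,0],[0,0,0,0,0,0]]}}

```text
t: 5.0
eef_pos: [0.5494, -0.3434, 0.0149]
ee_rot: [0.108, 1.569, -2.979]
force: [-0.4, 1.3, 0.5]
width: 0.0875
```

```bash
python3 - <<'E'
from h import *
from station import arm,cams
s=arm.get_state();print(s['force'])
plan(s,[.5526,-.342,.013],Rt(Rd(93.2),-1),1)
f=cams.grab_frame("wrist");cv2.imwrite("pics/w2.png",f["pixels"][:,:,::-1])
E
```

```text
[-0.42389904  1.28890151  0.49775922]
dist mm 4.039318544816484 ang 0.13868314502877643
[0.048, -0.032, -0.083, -0.016, 0.03, -0.003]
```

View pics/w2.png

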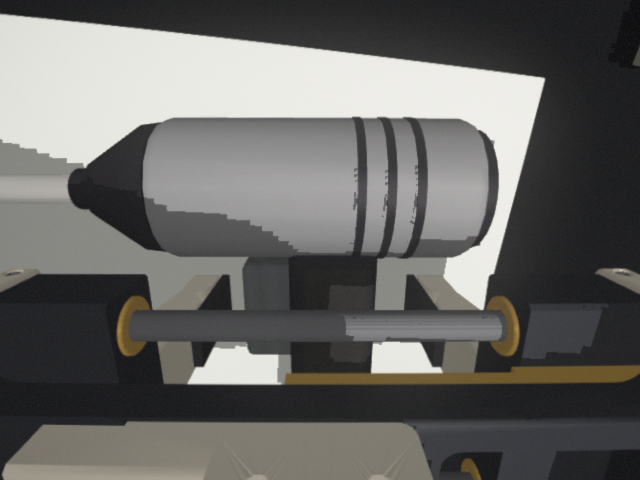

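Emit:
{"op": "carry_out", "data": {"deltas": [[0.04,-0.02,-0.06,0,0,0],[0,0,0,0,0,0],[0,0,0,0,0,0],[0,0,0,0,0,0],[0,0,0,0,0,0]], "hand": 0.3, "newtons": 10}}

```text
t: 5.55
eef_pos: [0.5532, -0.3426, 0.0149]
ee_rot: [1.567, 1.57, -1.519]
force: [-0.7, 1.1, -0.7]
width: 0.0617
```

Emit:
{"op": "carry_out", "data": {"deltas": [[0,0,0,0,0,0],[0,0,0,0,0,0],[0,0,0,0,0,0],[0,0,0,0,0,0],[0,0,0,0,0,0]], "hand": 1, "newtons": 14}}

```text
t: 6.05
eef_pos: [0.5531, -0.3425, 0.0148]
ee_rot: [1.497, 1.57, -1.59]
force: [0.7, -0.1, -1.0]
width: 0.0487
```

Emit:
{"op": "carry_out", "data": {"deltas": [[0,0,0,0,0,0],[-0.1,0,0,0,0,0],[-0.3,0,0,0,0,0],[-0.5,0,0,0,0,0],[-0.5,0,0,0,0,0]], "newtons": 20}}

```text
t: 6.55
eef_pos: [0.5499, -0.3415, 0.0697]
ee_rot: [-0.278, 1.562, 2.918]
force: [-0.2, -0.5, -2.5]
width: 0.0489
```

```bash
python3 - <<'E'
from h import *
from station import arm,cams
s=arm.get_state();print(s['force'],s['width'],s['eef_pos'],s['t'])
f=cams.grab_frame("wrist");cv2.imwrite("pics/w3.png",f["pixels"][:,:,::-1])
E
```

```text
[-0.24459019 -0.48696989 -2.53519988] 0.04887601708693021 [ 0.54991498 -0.34152299  0.06965779] 6.55
```

View pics/w3.png

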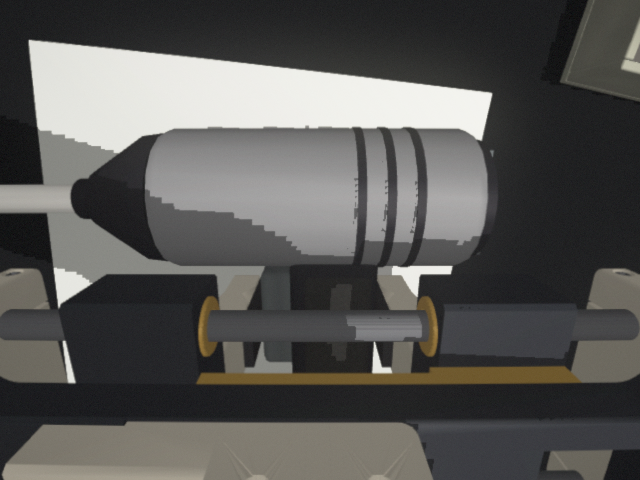

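```bash
cat >> h.py <<'E'
# duster in tool: rows
O_T=np.array([-.0172,.0065,0.0])
D_T=np.array([[0,0,-1.],[-1,0,0],[0,1,0]])  # columns: x_d,y_d,z_d in tool
E
python3 - <<'E'
from h import *
from station import cams
f=cams.grab_frame("wrist")
for p in([.096,-.052,0],[.066,-.052,.028],[-.058,-.052,0],[.125,-.052,0],[0,-.08,0],[0,-.024,0]):
    print(p,proj(f,O_T+D_T@np.array(p),f["hand_eye"]).round(1))
E
```

```text
[0.096, -0.052, 0] [[101.9 194.8]]
[0.066, -0.052, 0.028] [[139.5 207.7]]
[-0.058, -0.052, 0] [[469.4 194.9]]
[0.125, -0.052, 0] [[ 34.2 195. ]]
[0, -0.08, 0] [[331.6 124.2]]
[0, -0.024, 0] [[330.1 258.1]]
```

```bash
python3 - <<'E'
import cv2
g=cv2.imread("pics/w3.png");cv2.imwrite("pics/w3z.png",cv2.resize(g[110:290,0:200],None,fx=3.3,fy=3.3))
E
```

```text
(no output)
```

View pics/w3z.png

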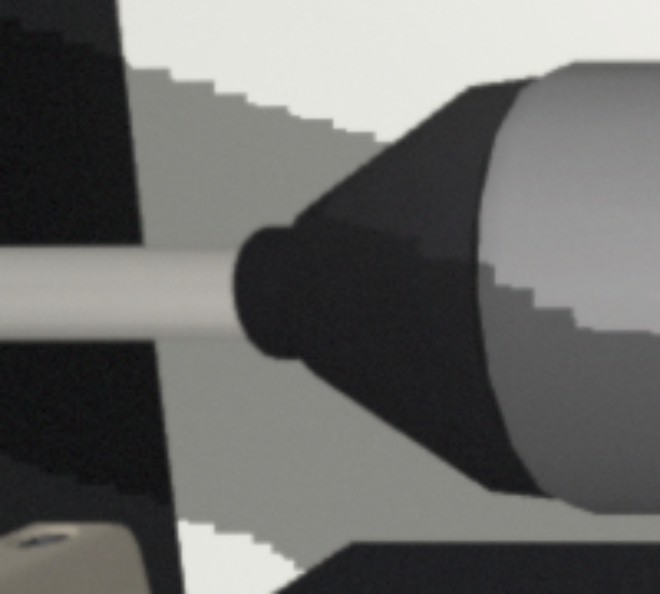

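```bash
cat >> h.py <<'E'
O_T=np.array([-.0172,.0065,0.0015])
MOUTH=np.array([.5162,.2312,.19]);YAW=76.2
def goal(depth,yaw=None,pitch=35,mouth=None):
    yaw=YAW if yaw is None else yaw;m=MOUTH if mouth is None else mouth
    D=Rd(yaw,pitch);Rg=D@D_T.T
    return m+D[:,0]*depth-Rg@(O_T+D_T@np.array([.152,-.052,0])),Rg
E
python3 - <<'E'
from h import *
from station import arm
s=arm.get_state()
p,Rg=goal(-.08);print(p)
s['eef_pos']=s['eef_pos']+[0,0,.18]
plan(s,p,Rg,16)
E
```

```text
[0.42074285 0.05427845 0.30525207]
dist mm 421.2075981860352 ang 38.73797579127117
[-0.082, -0.63, 0.171, 0.257, -0.079, 0.542]
[-0.105, -0.623, 0.183, 0.257, -0.079, 0.542]
[-0.128, -0.616, 0.195, 0.257, -0.079, 0.542]
[-0.15, -0.607, 0.207, 0.257, -0.079, 0.542]
[-0.171, -0.597, 0.218, 0.257, -0.079, 0.542]
[-0.192, -0.586, 0.23, 0.257, -0.079, 0.542]
[-0.213, -0.574, 0.241, 0.257, -0.079, 0.542]
[-0.233, -0.561, 0.253, 0.257, -0.079, 0.542]
[-0.253, -0.547, 0.264, 0.257, -0.079, 0.542]
[-0.272, -0.533, 0.275, 0.257, -0.079, 0.542]
[-0.29, -0.517, 0.286, 0.257, -0.079, 0.542]
[-0.308, -0.5, 0.297, 0.257, -0.079, 0.542]
[-0.325, -0.483, 0.308, 0.257, -0.079, 0.542]
[-0.341, -0.465, 0.318, 0.257, -0.079, 0.542]
[-0.356, -0.446, 0.328, 0.257, -0.079, 0.542]
[-0.371, -0.426, 0.338, 0.257, -0.079, 0.542]
```

Emit:
{"op": "carry_out", "data": {"deltas": [[-0.8,0,0,0,0,0],[-0.9,0,0,0,0,0],[-1,0,0,0,0,0],[-0.9,0,0,0,0,0],[-0.7,0,0,0,0,0]]}}

```text
t: 7.15
eef_pos: [0.5483, -0.3404, 0.2427]
ee_rot: [-0.449, 1.556, 2.746]
force: [0.2, -0.1, -3.0]
width: 0.049
```

Emit:
{"op": "carry_out", "data": {"deltas": [[-0.3,-0.6,0.18,0.26,-0.08,0.54],[-0.3,-0.6,0.18,0.26,-0.08,0.54],[-0.3,-0.6,0.2,0.26,-0.08,0.54],[-0.3,-0.6,0.2,0.26,-0.08,0.54],[-0.3,-0.6,0.22,0.26,-0.08,0.54]]}}

```text
t: 7.65
eef_pos: [0.5076, -0.2174, 0.2973]
ee_rot: [1.421, 1.378, -1.769]
force: [1.1, 0.6, -2.5]
width: 0.0488
```

```bash
python3 - <<'E'
from h import *
from station import arm
s=arm.get_state();print(s['eef_pos'],s['q'],s['width'])
p,Rg=goal(-.08)
plan(s,p,Rg,11)
E
```

```text
[ 0.50760398 -0.21742914  0.29731346] [ 0.08088633  0.10227469 -0.25803165  0.19378825 -1.26946275  1.3786362 ] 0.04882601236490225
dist mm 285.3644923539991 ang 26.31278769609476
[-0.126, -0.594, 0.229, 0.244, -0.063, 0.542]
[-0.147, -0.584, 0.24, 0.244, -0.063, 0.542]
[-0.168, -0.574, 0.25, 0.244, -0.063, 0.542]
[-0.189, -0.563, 0.261, 0.244, -0.063, 0.542]
[-0.209, -0.551, 0.271, 0.244, -0.063, 0.542]
[-0.228, -0.538, 0.281, 0.244, -0.063, 0.542]
[-0.247, -0.524, 0.291, 0.244, -0.063, 0.542]
[-0.265, -0.509, 0.301, 0.244, -0.063, 0.542]
[-0.283, -0.494, 0.311, 0.244, -0.063, 0.542]
[-0.3, -0.477, 0.321, 0.244, -0.063, 0.542]
[-0.316, -0.46, 0.33, 0.244, -0.063, 0.542]
```

Emit:
{"op": "carry_out", "data": {"deltas": [[-0.2,-0.6,0.23,0.24,-0.06,0.54],[-0.2,-0.59,0.24,0.24,-0.06,0.54],[-0.2,-0.58,0.25,0.24,-0.06,0.54],[-0.2,-0.56,0.26,0.24,-0.06,0.54],[-0.2,-0.55,0.27,0.24,-0.06,0.54]]}}

```text
t: 8.15
eef_pos: [0.4648, -0.0869, 0.3066]
ee_rot: [1.516, 1.185, -1.762]
force: [-0.1, 0.7, -3.5]
width: 0.0489
```

```bash
python3 - <<'E'
from h import *
from station import arm
s=arm.get_state();print(s['eef_pos'],s['q'],s['width'])
p,Rg=goal(-.08)
plan(s,p,Rg,6)
E
```

```text
[ 0.46481279 -0.08691606  0.30663738] [ 0.48599958  0.02490296 -0.40961748  0.30253254 -1.39378381  0.85538695] 0.048929581463812516
dist mm 147.91879583601911 ang 14.123088632502146
[-0.199, -0.52, 0.264, 0.233, -0.071, 0.535]
[-0.217, -0.508, 0.274, 0.233, -0.071, 0.535]
[-0.234, -0.495, 0.283, 0.233, -0.071, 0.535]
[-0.251, -0.481, 0.292, 0.233, -0.071, 0.535]
[-0.267, -0.467, 0.301, 0.233, -0.071, 0.535]
[-0.283, -0.451, 0.31, 0.233, -0.071, 0.535]
```

Emit:
{"op": "carry_out", "data": {"deltas": [[-0.2,-0.52,0.26,0.23,-0.07,0.54],[-0.22,-0.51,0.27,0.23,-0.07,0.54],[-0.23,-0.5,0.28,0.23,-0.07,0.54],[-0.25,-0.48,0.29,0.23,-0.07,0.54],[-0.27,-0.47,0.3,0.23,-0.07,0.54]]}}

```text
t: 8.65
eef_pos: [0.425, 0.0362, 0.3035]
ee_rot: [1.567, 0.994, -1.8]
force: [0.6, -0.1, -4.3]
width: 0.0486
```

```bash
python3 - <<'E'
from h import *
from station import arm
s=arm.get_state();print(s['eef_pos'],s['q'],s['width'])
p,Rg=goal(-.08)
plan(s,p,Rg,2)
E
```

```text
[0.42495735 0.03623545 0.30348909] [ 0.82298638  0.10479529 -0.39534692  0.27400453 -1.58457385  0.45442166] 0.0486333588286626
dist mm 18.6123627802032 ang 2.134185711079081
[-0.132, -0.162, 0.102, 0.101, -0.049, 0.242]
[-0.134, -0.16, 0.103, 0.101, -0.049, 0.242]
```

Emit:
{"op": "carry_out", "data": {"deltas": [[-0.13,-0.16,0.1,0.1,-0.05,0.24],[-0.13,-0.16,0.1,0.1,-0.05,0.24],[0,0,0,0,0,0],[0,0,0,0,0,0]]}}

```text
t: 9.05
eef_pos: [0.4204, 0.0578, 0.303]
ee_rot: [1.567, 0.959, -1.812]
force: [0.3, -0.1, -3.3]
width: 0.0489
```

```bash
python3 - <<'E'
from h import *
from station import arm,cams
import pickle
s=arm.get_state();print(s['t'],s['eef_pos'],s['q'],s['width'])
p,Rg=goal(-.08)
plan(s,p,Rg,1)
fr={n:cams.grab_frame(n) for n in("wrist","scene","top")}
pickle.dump((s,fr),open("pre.pkl","wb"))
cv2.imwrite("pics/w4.png",fr["wrist"]["pixels"][:,:,::-1])
cv2.imwrite("pics/s4.png",cv2.resize(fr["scene"]["pixels"][120:300,320:520,::-1],None,fx=3.3,fy=3.3,interpolation=cv2.INTER_CUBIC))
cv2.imwrite("pics/t4.png",cv2.resize(fr["top"]["pixels"][150:300,150:350,::-1],None,fx=4,fy=4,interpolation=cv2.INTER_CUBIC))
M=R.from_euler('xyz',s["ee_rot"]).as_matrix()
for n in([.152,-.052,0],[.105,-.052,0]):
  P=s["eef_pos"]+M@(O_T+D_T@np.array(n));print(P,[proj(fr[k],P).round(1).tolist() for k in("scene","top")],proj(fr["wrist"],P,wT(s,fr["wrist"])).round(1))
print("mouth",[proj(fr[k],MOUTH).round(1).tolist() for k in("scene","top")],proj(fr["wrist"],MOUTH,wT(s,fr["wrist"])).round(1))
E
```

```text
9.05 [0.42036294 0.05779523 0.30304178] [ 0.86546963  0.13621285 -0.37192337  0.26057371 -1.62151264  0.40595691] 0.04888422847364279
dist mm 4.171020541507906 ang 0.20395629534184825
[0.003, 0.1, -0.03, 0.047, 0.002, -0.019]
[0.49973211 0.17123277 0.23340847] [[[382.7, 194.3]], [[244.3, 227.9]]] [[-28.7 199.9]]
[0.4907082  0.13384089 0.26041617] [[[368.2, 185.9]], [[257.9, 230.3]]] [[ 79.7 199.6]]
mouth [[[405.2, 207.7]], [[224.0, 223.6]]] [[-196.5  196.5]]
```

View pics/w4.png

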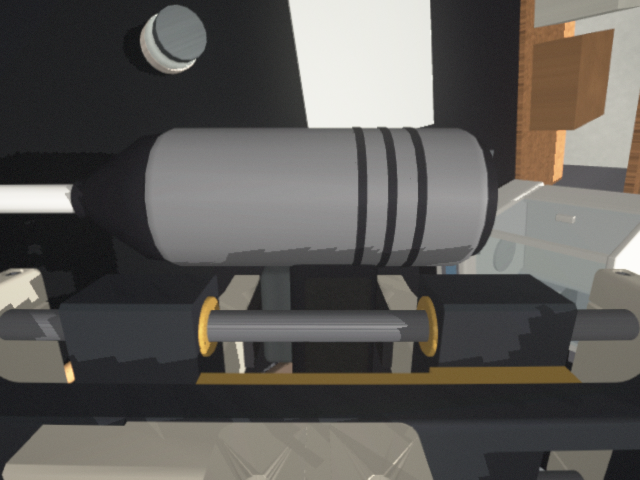

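View pics/s4.png

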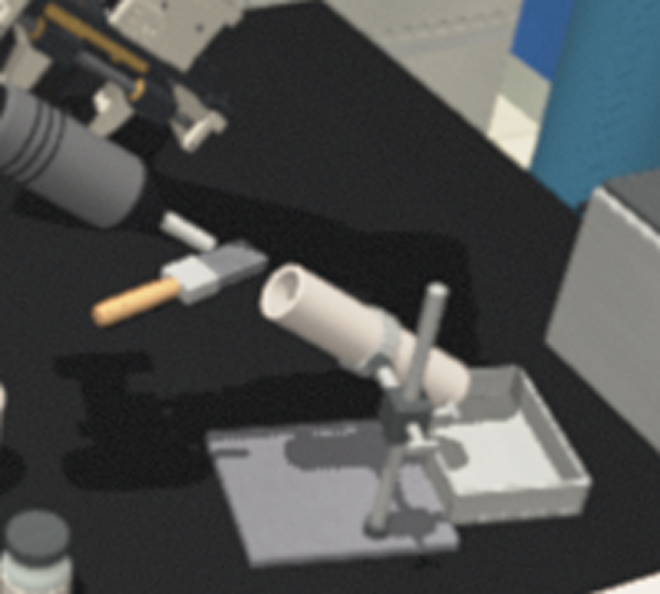

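View pics/t4.png

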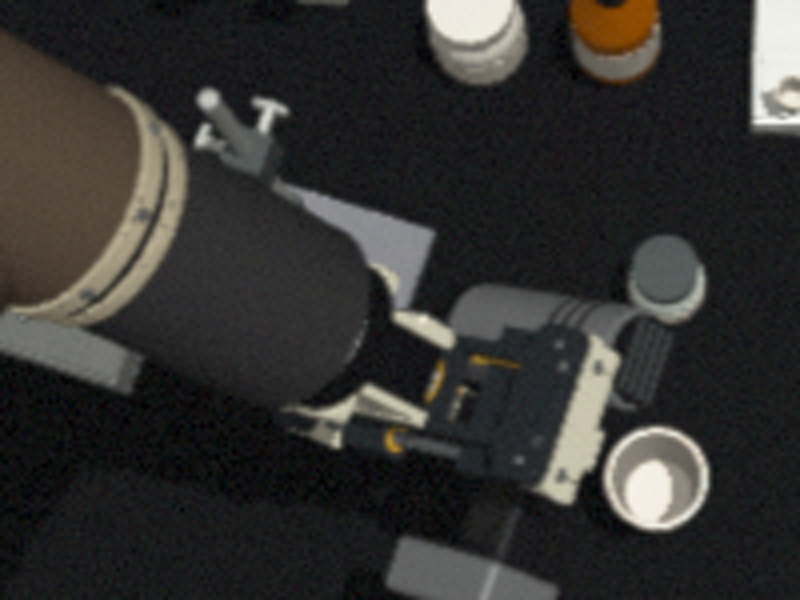

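```bash
python3 - <<'E'
from h import *
from station import arm
s=arm.get_state()
p,Rg=goal(-.02)
plan(s,p,Rg,4)
E
```

```text
dist mm 56.58665302408955 ang 0.14904361472154964
[-0.0, -0.354, -0.008, 0.008, 0.001, -0.004]
[-0.0, -0.354, -0.008, 0.008, 0.001, -0.004]
[-0.0, -0.354, -0.008, 0.008, 0.001, -0.004]
[-0.0, -0.354, -0.007, 0.008, 0.001, -0.004]
```

Emit:
{"op": "carry_out", "data": {"deltas": [[0,-0.35,0,0.01,0,0],[0,-0.35,0,0.01,0,0],[0,-0.35,0,0.01,0,0],[0,-0.2,0,0,0,0],[0,0,0,0,0,0]]}}

```text
t: 9.7
eef_pos: [0.4311, 0.0992, 0.2722]
ee_rot: [1.571, 0.961, -1.814]
force: [-0.5, -1.0, -3.2]
width: 0.0488
```

```bash
cat > look.py <<'E'
from h import *
from station import arm,cams
import sys
tag=sys.argv[1];s=arm.get_state();print(s['t'],s['eef_pos'],s['force'],s['width'])
p,Rg=goal(float(sys.argv[2]));plan(s,p,Rg,1)
f=cams.grab_frame("scene")
x0,y0=360,170
cv2.imwrite(f"pics/{tag}.png",cv2.resize(f["pixels"][y0:y0+70,x0:x0+95,::-1],None,fx=8,fy=8,interpolation=cv2.INTER_CUBIC))
M=R.from_euler('xyz',s["ee_rot"]).as_matrix()
z=lambda P:((proj(f,P)-[x0,y0]+.5)*8-.5).round(0).tolist()
for n in([.152,-.052,0],[.105,-.052,0]):
  P=s["eef_pos"]+M@(O_T+D_T@np.array(n));print("pred zoom",z(P))
a=Rd(YAW,35)[:,0]
print("mouth",z(MOUTH),"low end",z(MOUTH+.19*a))
q=(s["eef_pos"]+M@(O_T+D_T@np.array([.152,-.052,0]))-MOUTH);print("depth",q@a*1e3,"lateral",(Rd(YAW,35).T@q*1e3).round(1))
E
python3 look.py s5 -0.02
```

```text
9.7 [0.43105911 0.09918743 0.27219497] [-0.47630384 -0.98152963 -3.24281867] 0.048791455035101336
dist mm 3.432801398107871 ang 0.15300210616719156
[-0.016, -0.083, -0.017, -0.031, 0.02, 0.009]
pred zoom [[309.0, 275.0]]
pred zoom [[198.0, 209.0]]
mouth [[365.0, 305.0]] low end [[767.0, 541.0]]
depth -23.42051056011406 lateral [-23.4   0.4  -0.6]
```

View pics/s5.png

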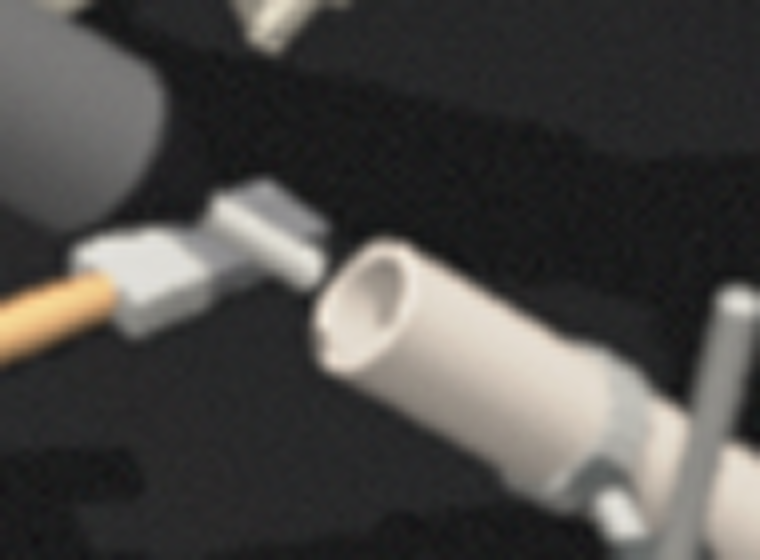

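The nozzle tip is at about (313,268) in the zoom, and the line it makes meets the mouth centre at about (362,307). It sits within about 1.5 mm of the prediction, so I'll insert it.

Emit:
{"op": "carry_out", "data": {"deltas": [[0,-0.2,-0.01,-0.02,0.01,0],[0,-0.25,-0.01,0,0,0],[0,-0.25,0,0,0,0],[0,-0.2,0,0,0,0],[0,0,0,0,0,0]]}}

```text
t: 10.25
eef_pos: [0.4396, 0.1298, 0.2502]
ee_rot: [1.571, 0.961, -1.812]
force: [-0.2, -0.2, -3.7]
width: 0.0491
```

```bash
python3 look.py s6 0.012
```

```text
10.25 [0.43957327 0.12978107 0.25022863] [-0.17330368 -0.2365596  -3.67197242] 0.04913947976551463
dist mm 3.3430027039407926 ang 0.07501613518351481
[-0.011, 0.083, 0.007, -0.012, 0.004, 0.014]
pred zoom [[399.0, 327.0]]
pred zoom [[291.0, 264.0]]
mouth [[365.0, 305.0]] low end [[767.0, 541.0]]
depth 15.242307811424736 lateral [15.2 -0.4 -0.3]
```

View pics/s6.png

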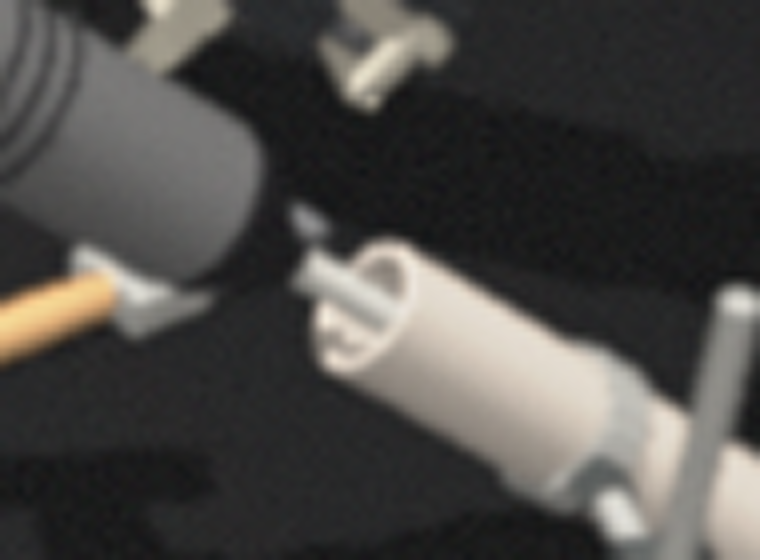

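Emit:
{"op": "carry_out", "data": {"deltas": [[0,0.08,0,0,0,0],[0,0,0,0,0,0],[0,0,0,0,0,0],[0,0,0,0,0,0],[0,0,0,0,0,0]]}}

```text
t: 10.8
eef_pos: [0.4387, 0.126, 0.2533]
ee_rot: [1.572, 0.962, -1.812]
force: [-0.2, -0.3, -3.2]
width: 0.049
```

Emit:
{"op": "carry_out", "data": {"deltas": [[0,0,0,0,0,0],[0,0,0,0,0,0],[0,0,0,0,0,0]]}}

```text
t: 11.1
eef_pos: [0.4387, 0.1259, 0.2535]
ee_rot: [1.573, 0.962, -1.812]
force: [-0.7, -0.2, -4.0]
width: 0.049
```

Emit:
{"op": "carry_out", "data": {"deltas": [[0,0,0,0,0,0],[0,0,0,0,0,0],[0,0,0,0,0,0]], "newtons": 42}}

```text
t: 11.4
eef_pos: [0.4387, 0.126, 0.2535]
ee_rot: [1.573, 0.962, -1.812]
force: [0.8, -0.0, -3.3]
width: 0.0424
```

Emit:
{"op": "carry_out", "data": {"deltas": [[0,0,0,0,0,0],[0,0,0,0,0,0],[0,0,0,0,0,0],[0,0,0,0,0,0],[0,0,0,0,0,0]]}}

```text
t: 11.9
eef_pos: [0.4387, 0.126, 0.2534]
ee_rot: [1.572, 0.962, -1.812]
force: [-0.3, -0.5, -3.4]
width: 0.0422
```

Emit:
{"op": "carry_out", "data": {"deltas": [[0,0,0,0,0,0],[0,0,0,0,0,0],[0,0,0,0,0,0],[0,0,0,0,0,0],[0,0,0,0,0,0]]}}

```text
t: 12.4
eef_pos: [0.4387, 0.126, 0.2534]
ee_rot: [1.573, 0.962, -1.812]
force: [0.4, -1.3, -3.1]
width: 0.043
```

Emit:
{"op": "carry_out", "data": {"deltas": [[0,0,0,0,0,0],[0,0,0,0,0,0],[0,0,0,0,0,0],[0,0,0,0,0,0],[0,0,0,0,0,0]]}}

```text
t: 12.9
eef_pos: [0.4387, 0.126, 0.2534]
ee_rot: [1.573, 0.962, -1.812]
force: [0.6, -0.0, -2.7]
width: 0.0424
```

Emit:
{"op": "carry_out", "data": {"deltas": [[0,0,0,0,0,0],[0,0,0,0,0,0],[0,0,0,0,0,0],[0,0,0,0,0,0]]}}

```text
t: 13.3
eef_pos: [0.4387, 0.126, 0.2534]
ee_rot: [1.573, 0.962, -1.812]
force: [-0.0, 0.4, -4.2]
width: 0.0425
```

Emit:
{"op": "carry_out", "data": {"deltas": [[0,0,0,0,0,0],[0,0,0,0,0,0],[0,0,0,0,0,0],[0,0,0,0,0,0]], "newtons": 20}}

```text
t: 13.7
eef_pos: [0.4387, 0.126, 0.2534]
ee_rot: [1.573, 0.962, -1.812]
force: [-0.3, 0.2, -3.1]
width: 0.049
```

```bash
python3 look.py s7 -0.06; python3 - <<'E'
from station import cams
import cv2
f=cams.grab_frame("wrist");cv2.imwrite("pics/w7.png",f["pixels"][:,:,::-1])
E
```

```text
13.7 [0.43867552 0.12595156 0.25343951] [-0.28135     0.20748628 -3.08423639] 0.04898003105458265
dist mm 70.23960731141966 ang 0.14627230524277482
[-0.005, 1.756, 0.005, -0.025, 0.0, 0.027]
pred zoom [[389.0, 319.0]]
pred zoom [[280.0, 256.0]]
mouth [[365.0, 305.0]] low end [[767.0, 541.0]]
depth 10.119007069566461 lateral [10.1 -0.6  0.2]
```

View pics/s7.png

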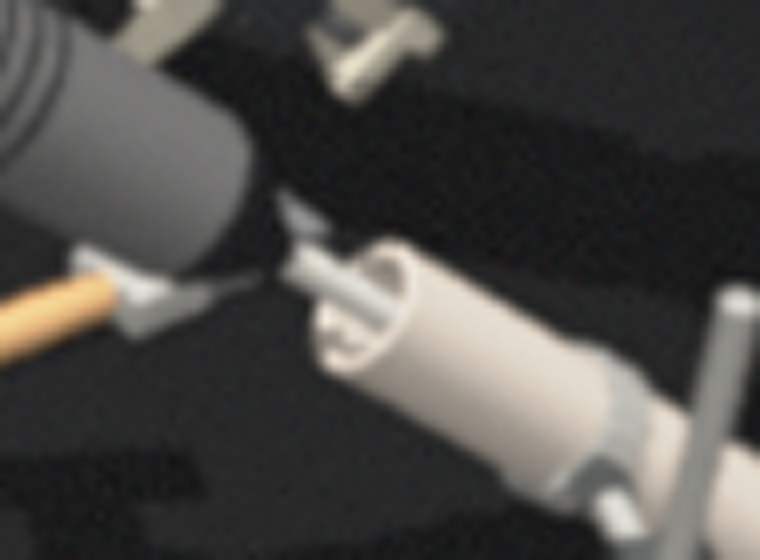

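View pics/w7.png

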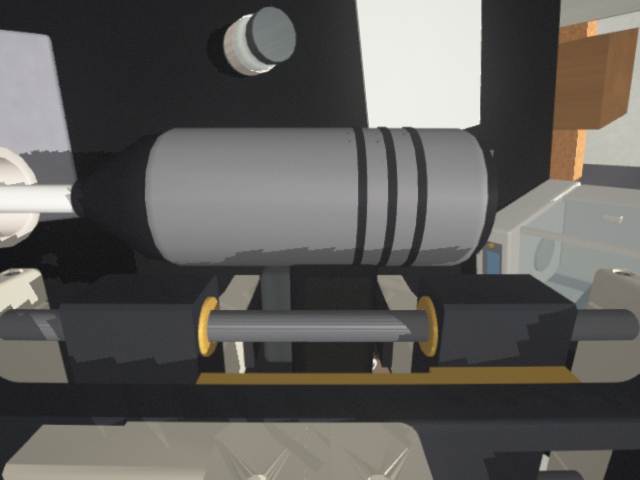

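The wrist view shows the pipe centred in the mouth, at v≈198 between tube edges 148 and 248. The opening is back at 49 mm, so the trigger is on the first stage and I can withdraw.

Emit:
{"op": "carry_out", "data": {"deltas": [[0,0.3,0,0,0,0],[0,0.4,0,0,0,0],[0,0.5,0,0,0,0],[0,0.5,0,0,0,0],[-0.1,0.5,0,0,0,0]]}}

```text
t: 14.3
eef_pos: [0.42, 0.0529, 0.3102]
ee_rot: [1.57, 0.959, -1.813]
force: [0.5, -0.4, -3.7]
width: 0.0488
```

```bash
python3 - <<'E'
from h import *
from station import arm
s=arm.get_state();print(s['eef_pos'],s['width'])
plan(s,[.5531,-.3425,.22],Rt(Rd(93.2),-1),16)
E
```

```text
[0.41999558 0.05286965 0.31022687] 0.04882403513326532
dist mm 426.81944510057565 ang 38.85207594818901
[0.431, 0.369, -0.35, -0.258, 0.082, -0.543]
[0.419, 0.392, -0.341, -0.258, 0.082, -0.543]
[0.405, 0.413, -0.331, -0.258, 0.082, -0.543]
[0.391, 0.434, -0.321, -0.258, 0.082, -0.543]
[0.376, 0.455, -0.311, -0.258, 0.082, -0.543]
[0.36, 0.474, -0.3, -0.258, 0.082, -0.543]
[0.343, 0.493, -0.29, -0.258, 0.082, -0.543]
[0.326, 0.511, -0.279, -0.258, 0.082, -0.543]
[0.308, 0.528, -0.268, -0.258, 0.082, -0.543]
[0.289, 0.544, -0.256, -0.258, 0.082, -0.543]
[0.27, 0.559, -0.245, -0.258, 0.082, -0.543]
[0.25, 0.573, -0.233, -0.258, 0.082, -0.543]
[0.229, 0.586, -0.221, -0.258, 0.082, -0.543]
[0.208, 0.598, -0.209, -0.258, 0.082, -0.543]
[0.186, 0.609, -0.197, -0.258, 0.082, -0.543]
[0.164, 0.619, -0.185, -0.258, 0.082, -0.543]
```

Emit:
{"op": "carry_out", "data": {"deltas": [[0.35,0.36,-0.35,-0.26,0.08,-0.54],[0.35,0.38,-0.34,-0.26,0.08,-0.54],[0.33,0.4,-0.33,-0.26,0.08,-0.54],[0.32,0.42,-0.32,-0.26,0.08,-0.54],[0.3,0.44,-0.31,-0.26,0.08,-0.54]]}}

```text
t: 14.8
eef_pos: [0.463, -0.0687, 0.3016]
ee_rot: [1.54, 1.16, -1.742]
force: [0.3, -0.3, -3.4]
width: 0.0487
```

Emit:
{"op": "carry_out", "data": {"deltas": [[0.28,0.46,-0.3,-0.26,0.08,-0.54],[0.27,0.48,-0.29,-0.26,0.08,-0.54],[0.26,0.5,-0.28,-0.26,0.08,-0.54],[0.24,0.52,-0.27,-0.26,0.08,-0.54],[0.23,0.53,-0.26,-0.26,0.08,-0.54]]}}

```text
t: 15.3
eef_pos: [0.5025, -0.1954, 0.2923]
ee_rot: [1.541, 1.356, -1.645]
force: [0.0, 0.1, -3.4]
width: 0.0488
```

```bash
python3 - <<'E'
from h import *
from station import arm
s=arm.get_state();print(s['eef_pos'],s['width'],s['force'])
plan(s,[.5531,-.3425,.22],Rt(Rd(93.2),-1),7)
E
```

```text
[ 0.50251238 -0.19541388  0.29225079] 0.04882793812861199 [ 0.02681958  0.1010997  -3.40462757]
dist mm 171.5039684619829 ang 13.578397744550628
[0.361, 0.45, -0.206, -0.204, 0.035, -0.439]
[0.348, 0.464, -0.198, -0.204, 0.035, -0.439]
[0.334, 0.477, -0.191, -0.204, 0.035, -0.439]
[0.319, 0.49, -0.183, -0.204, 0.035, -0.439]
[0.304, 0.502, -0.175, -0.204, 0.035, -0.439]
[0.289, 0.513, -0.167, -0.204, 0.035, -0.439]
[0.274, 0.524, -0.159, -0.204, 0.035, -0.439]
```

Emit:
{"op": "carry_out", "data": {"deltas": [[0.36,0.45,-0.21,-0.2,0.04,-0.44],[0.35,0.46,-0.2,-0.2,0.04,-0.44],[0.33,0.48,-0.19,-0.2,0.04,-0.44],[0.32,0.49,-0.18,-0.2,0.04,-0.44],[0.3,0.5,-0.17,-0.2,0.04,-0.44]]}}

```text
t: 15.8
eef_pos: [0.533, -0.31, 0.2481]
ee_rot: [1.626, 1.512, -1.488]
force: [0.3, 0.2, -2.8]
width: 0.0488
```

Emit:
{"op": "carry_out", "data": {"deltas": [[0.29,0.4,-0.16,-0.2,0.04,-0.44],[0.2,0.2,-0.1,-0.2,0.04,-0.3],[0,0,0,0,0,0]]}}

```text
t: 16.1
eef_pos: [0.5397, -0.3405, 0.2306]
ee_rot: [2.318, 1.564, -0.771]
force: [-0.1, -0.5, -3.3]
width: 0.0487
```

```bash
python3 - <<'E'
from h import *
from station import arm
s=arm.get_state();print(s['eef_pos'],s['width'],s['force'])
plan(s,[.5531,-.3425,.1],Rt(Rd(93.2),-1),4)
E
```

```text
[ 0.53966275 -0.34051162  0.23058398] 0.04867799112159357 [-0.09735346 -0.49730577 -3.33398092]
dist mm 131.28856780638534 ang 0.40602680974958916
[0.817, 0.013, -0.08, -0.009, -0.016, -0.017]
[0.816, 0.014, -0.08, -0.009, -0.016, -0.017]
[0.816, 0.015, -0.081, -0.009, -0.016, -0.017]
[0.816, 0.016, -0.082, -0.009, -0.016, -0.017]
```

Emit:
{"op": "carry_out", "data": {"deltas": [[0.8,0.01,-0.08,-0.01,-0.02,-0.02],[0.8,0.01,-0.08,-0.01,-0.02,-0.02],[0.8,0.01,-0.08,-0.01,-0.02,-0.02],[0.5,0,-0.08,0,0,0],[0,0,0,0,0,0]]}}

```text
t: 16.6
eef_pos: [0.5493, -0.3442, 0.1195]
ee_rot: [1.925, 1.564, -1.162]
force: [-0.6, 0.0, -3.4]
width: 0.0489
```

```bash
python3 - <<'E'
from h import *
from station import arm
s=arm.get_state();print(s['eef_pos'],s['width'],s['force'])
plan(s,[.5531,-.3425,.017],Rt(Rd(93.2),-1),5)
E
```

```text
[ 0.54928161 -0.34416065  0.11950186] 0.04889653378743805 [-0.61371464  0.01493036 -3.35424574]
dist mm 102.58639716381346 ang 0.4198458636358845
[0.512, -0.011, -0.018, -0.005, -0.007, -0.019]
[0.513, -0.01, -0.019, -0.005, -0.007, -0.019]
[0.513, -0.009, -0.019, -0.005, -0.007, -0.019]
[0.513, -0.009, -0.019, -0.005, -0.007, -0.019]
[0.513, -0.008, -0.019, -0.005, -0.007, -0.019]
```

Emit:
{"op": "carry_out", "data": {"deltas": [[0.5,-0.01,-0.02,0,-0.01,-0.02],[0.5,-0.01,-0.02,0,-0.01,-0.02],[0.5,-0.01,-0.02,0,-0.01,-0.02],[0.3,0,-0.02,0,0,-0.02],[0.1,0,0,0,0,0]]}}

```text
t: 17.1
eef_pos: [0.5545, -0.3449, 0.0532]
ee_rot: [2.336, 1.559, -0.748]
force: [0.2, 0.7, -3.2]
width: 0.0489
```

Emit:
{"op": "carry_out", "data": {"deltas": [[0,0,0,0,0,0]]}}

```text
t: 17.2
eef_pos: [0.5546, -0.345, 0.0541]
ee_rot: [2.325, 1.559, -0.758]
force: [0.5, -0.2, -3.9]
width: 0.0486
```

```bash
python3 - <<'E'
from h import *
from station import arm
s=arm.get_state();print(s['eef_pos'],s['width'],s['force'])
plan(s,[.5531,-.3425,.017],Rt(Rd(93.2),-1),3)
E
```

```text
[ 0.55456513 -0.34502626  0.0540958 ] 0.04858640689086748 [ 0.53145632 -0.19565766 -3.92320567]
dist mm 37.21057172901227 ang 0.7028636934340801
[0.309, -0.024, 0.014, 0.011, -0.039, -0.042]
[0.309, -0.024, 0.013, 0.011, -0.039, -0.042]
[0.309, -0.023, 0.012, 0.011, -0.039, -0.042]
```

Emit:
{"op": "carry_out", "data": {"deltas": [[0.3,-0.03,0.01,0.01,-0.05,-0.05],[0.3,-0.02,0.01,0.01,-0.05,-0.05],[0.15,-0.02,0.01,0,-0.04,-0.04],[0.15,0,0,0,-0.04,-0.04],[0,0,0,0,0,0]]}}

```text
t: 17.7
eef_pos: [0.5547, -0.3428, 0.018]
ee_rot: [-0.988, 1.567, 2.211]
force: [-0.2, -0.0, -3.2]
width: 0.0489
```

```bash
python3 - <<'E'
from h import *
from station import arm
s=arm.get_state();print(s['eef_pos'],s['width'],s['force'])
plan(s,[.5531,-.3425,.0148],Rt(Rd(93.2),-1),3)
E
```

```text
[ 0.5546706  -0.34283517  0.01797126] 0.04893470195214035 [-0.19060504 -0.04599904 -3.2285696 ]
dist mm 3.554717618785537 ang 0.22874530434815543
[0.026, -0.003, 0.013, 0.006, 0.01, 0.015]
[0.026, -0.003, 0.013, 0.006, 0.01, 0.015]
[0.026, -0.003, 0.013, 0.006, 0.01, 0.015]
```

Emit:
{"op": "carry_out", "data": {"deltas": [[0.03,0,0.01,0,0.01,0.01],[0.03,0,0.01,0,0.01,0.01],[0.03,0,0,0,0,0],[0,0,0,0,0,0]]}}

```text
t: 18.1
eef_pos: [0.5542, -0.3431, 0.0155]
ee_rot: [-1.469, 1.57, 1.73]
force: [1.2, -0.2, -2.8]
width: 0.0487
```

Emit:
{"op": "carry_out", "data": {"deltas": [[0.03,0,0,0,0,0],[0.02,0,0,0,0,0],[0,0,0,0,0,0]]}}

```text
t: 18.4
eef_pos: [0.5546, -0.3433, 0.0151]
ee_rot: [-3.079, 1.57, 0.121]
force: [-0.2, 0.1, -2.8]
width: 0.0487
```

Emit:
{"op": "carry_out", "data": {"deltas": [[0.05,0,0,0,0,0],[0.05,0,0,0,0,0],[0,0,0,0,0,0]]}}

```text
t: 18.7
eef_pos: [0.5551, -0.3433, 0.015]
ee_rot: [2.719, 1.568, -0.363]
force: [-0.4, -0.4, -3.3]
width: 0.0489
```

Emit:
{"op": "carry_out", "data": {"deltas": [[0.1,0,0.03,0,0.02,0]]}}

```text
t: 18.8
eef_pos: [0.5555, -0.3436, 0.0133]
ee_rot: [2.782, 1.563, -0.299]
force: [-3.9, 11.3, 28.8]
width: 0.0488
```

Emit:
{"op": "carry_out", "data": {"deltas": [[0.1,0,0.03,0,0.02,0]]}}

```text
t: 18.9
eef_pos: [0.5559, -0.3437, 0.0124]
ee_rot: [2.808, 1.558, -0.271]
force: [-7.6, 13.3, 31.7]
width: 0.0487
```

Emit:
{"op": "carry_out", "data": {"deltas": [[-0.05,0,0,0,-0.05,0],[0,0,0,0,0,0]]}}

```text
t: 19.1
eef_pos: [0.5569, -0.3436, 0.0152]
ee_rot: [2.729, 1.559, -0.35]
force: [0.0, 0.2, -3.6]
width: 0.0489
```

Emit:
{"op": "carry_out", "data": {"deltas": [[0.05,0,0.1,0,0.1,0],[0,0,0,0,0,0],[0,0,0,0,0,0]], "newtons": 12}}

```text
t: 19.4
eef_pos: [0.5531, -0.3441, 0.0125]
ee_rot: [2.891, 1.551, -0.189]
force: [1.2, 3.2, 3.7]
width: 0.0485
```

Emit:
{"op": "carry_out", "data": {"deltas": [[0,0,0,0,0,0],[0,0,0,0,0,0],[0,0,0,0,0,0],[0,0,0,0,0,0],[0,0,0,0,0,0]], "hand": 0}}

```text
t: 19.9
eef_pos: [0.5527, -0.3443, 0.0117]
ee_rot: [2.875, 1.552, -0.205]
force: [-0.8, -0.9, -0.3]
width: 0.0832
```

```bash
python3 - <<'E'
from h import *
from station import arm,cams
s=arm.get_state();print(s['eef_pos'],s['width'],s['force'])
plan(s,[.5545,-.3431,.0151],Rt(Rd(93.2),-1),1)
f=cams.grab_frame("wrist");cv2.imwrite("pics/w8.png",f["pixels"][:,:,::-1])
E
```

```text
[ 0.55270454 -0.34431129  0.01165338] 0.08322546929768047 [-0.80528013 -0.92414233 -0.2552879 ]
dist mm 4.070637729853233 ang 1.1303003881274167
[-0.085, -0.027, -0.048, 0.089, -0.259, -0.07]
```

View pics/w8.png

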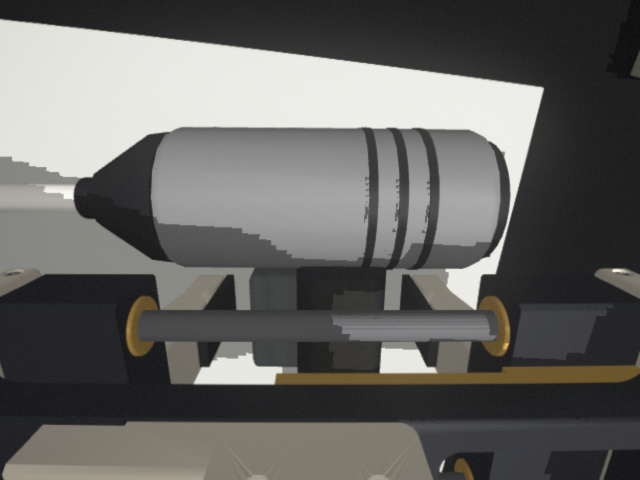

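Emit:
{"op": "carry_out", "data": {"deltas": [[-0.1,0.1,0,0.05,-0.2,-0.05],[-0.2,0.03,0,0.03,-0.08,0],[-0.4,0,0,0,0,0],[-0.5,0,0,0,0,0],[-0.6,0,0,0,0,0]]}}

```text
t: 20.45
eef_pos: [0.5502, -0.349, 0.0822]
ee_rot: [-0.154, 1.561, 3.043]
force: [0.7, -0.0, 0.3]
width: 0.0875
```

Emit:
{"op": "carry_out", "data": {"deltas": [[-0.8,0,0,0,0,0],[-0.8,0,0,0,0,0],[-0.8,0,0,0,0,0],[-0.5,0,0,0,0,0],[0,0,0,0,0,0]]}}

```text
t: 20.95
eef_pos: [0.552, -0.3499, 0.2089]
ee_rot: [0.581, 1.567, -2.506]
force: [0.5, 0.2, 0.4]
width: 0.0876
```

```bash
python3 - <<'E'
from h import *
from station import arm,cams
s=arm.get_state();print(s['t'],s['eef_pos'],s['width'],s['force'])
for n in("wrist","scene","top"):
  f=cams.grab_frame(n);cv2.imwrite(f"pics/{n}9.png",f["pixels"][:,:,::-1])
E
```

```text
20.95 [ 0.55200105 -0.34988604  0.20891354] 0.08758569750206724 [0.45643379 0.20829136 0.3654489 ]
```

View pics/wrist9.png

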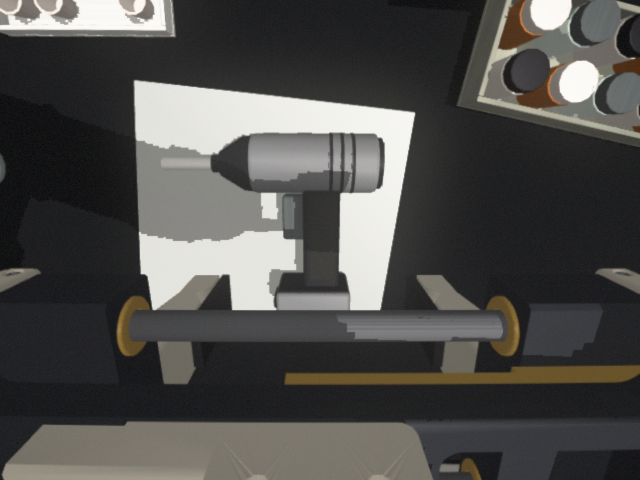

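View pics/scene9.png

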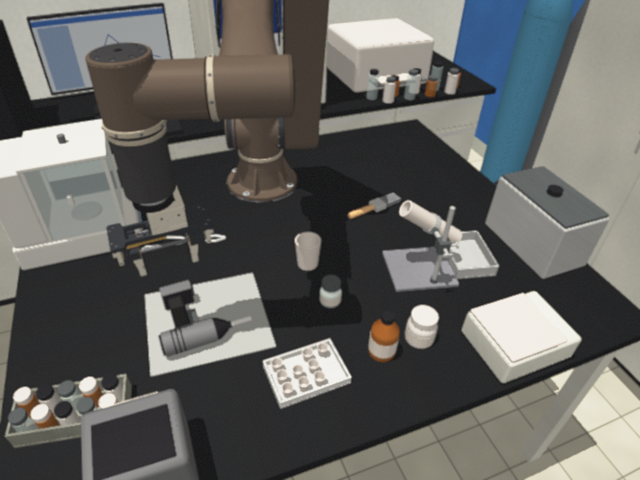

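View pics/top9.png

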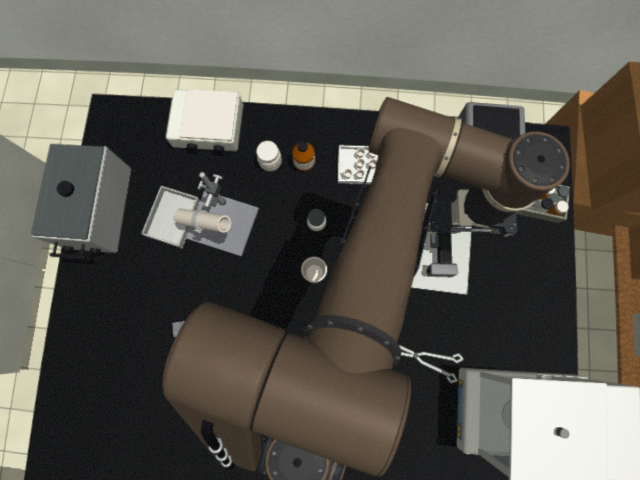

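```bash
python3 -c "
from station import arm
print(arm.job_done())"
```

```text
the job is handed in; nothing more can be done
None
```

The combustion tube was blown out as asked, and I handed the job in at about 21 s.

- **Pick-up and carry:** I took the duster by handle and trigger at 20 N. The finger opening read about 49 mm during the carry, so the trigger stayed at the pressure point.
- **Blowing:** The nozzle sat about 10–15 mm inside the raised mouth. In the wrist picture taken just after the blast it was centred in the bore. The gentle stage ran for about 1 s, then full blast for about 2.1 s at 42 N (opening about 42.4 mm). I eased back to 49 mm before drawing the nozzle out along the tube's axis. The wrist force showed nothing beyond the duster's weight during insertion, so I saw no sign of touching the tube.
- **Setting down:** I laid the duster back on its side near its original spot on the mat and released the trigger. Just before letting go, it was pressed on the mat with about 32 N for roughly 0.2 s, because smaller downward steps had not moved the arm. I backed off at once.
- **Last checks:** The gripper was fully open and clear, with close to zero force on it. The duster lay on its side on the mat with its trigger out. The other items that could be seen were where they started. In the last pictures the gripper hid part of the tongs, and the arm partly hid the crucible tray and brush from above. The scene camera showed the tray and brush in place, and the visible ends of the tongs had not moved.

**Small disagreement:** The nozzle tip in the scene camera differed from my computed position by about 1–3 mm, well within the 11 mm clearance in the bore.

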